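# Lock a water-filter cartridge into its bayonet head

## Task

Fit the loose filter cartridge into the socket of the water-filter head: pick it up by the bar on its top, feel its two side pins into the collar's entry slots, push it down against the spring, twist it clockwise (seen from above) until the pins stop, and let the spring lift them into their notches. Do not force it at any point - push and twist only a little harder than the spring asks, and ease off as soon as something stops - then let go, leaving it locked and upright and the honey jar, the small tub and the tape roll where they are.

Things in the scene. Friction and masses are not known exactly. Their poses are not given: they have to be found in the camera images.
- cartridge_center (a point): Centre, half-way up, of the loose white filter cartridge standing upright on the worktop: 112 mm tall, 0.14 to 0.28 kg, z up. From its underside: barrel of 55 mm diameter up to 44 mm (foot chamfered over 6 mm), round cap of 66 mm diameter from 44 to 72 mm, then a flat upright grip bar up to 112 mm. Two side pins lie in line with the bar (x); half a turn about z makes no difference.
- cartridge_bar (a point): Middle of the cartridge's grip bar, 38 mm above the cartridge's centre: the bar is 52 mm long along x, 14 mm thick along y, and stands 20 mm below to 18 mm above this point.
- cartridge_pins (a point): Point on the cartridge's axis at the height of its two pins, 16.5 mm above its underside. The pins are blunt and square, 7 mm wide and 7 mm high, and stick out along +x and -x to 36.5 mm from the axis.
- socket_mouth (a point): Centre of the open top of the socket, on its upright axis, 85 mm above the worktop. The socket is a grey collar standing on the head's deck: inside diameter 58 mm, outside 74 mm, 45 mm high. The cartridge slips 13 mm in before its pins rest on the rim; turned right, the pins then drop into two entry slots in the wall, open at the rim, half a turn apart, 4 degrees of play either way.
- socket_notch (a point): Point on the socket's axis, 11.5 mm below the rim, where the pins' centres lie when locked. From an entry slot a pin, pushed down, passes clockwise (from above) below a ledge whose underside is 14 mm below the rim; 33 degrees on, it meets a stop, and a notch above it lets it rise until its top is 8 mm below the rim.
- filter_head: Filter head fixed to the worktop: white housing 150 x 110 x 40 mm, hose tails at its back (+x). Origin on the worktop under the socket's axis, z up. By design the notches lie on its x axis (front and back), the entry slots 33 degrees counter-clockwise of them (from above), but the collar was fitted by hand: all slots are turned together by an unknown angle, up to 24 degrees either way.
- seat (a joint): Sprung seat in the socket, on which the cartridge's foot presses, m: 0 = up, 23 mm below the rim; 0.016 = hard stop, 39 mm below the rim. It pushes up with 6 N at 0, 14 N at the stop. The pins pass under the ledge from 0.011 on; with the pins locked in the notches it reads about 0.005. The cartridge's weight alone does not press it down.
- honey_jar: Jar of honey with a dark lid, 63 mm diameter, 94 mm tall, standing near the work; origin at its underside. Leave alone.
- dip_pot: Small low clear food tub, 64 x 86 x 26 mm, near the work; origin at its underside. Leave alone.
- masking_tape: Roll of masking tape lying flat, 96 mm diameter, 25 mm high; origin at its underside. Leave alone.

How it is judged (in metres and radians):
On the way, in this order (a step that is already met when the one before it is completed fails the run):
1. the cartridge is lifted off the worktop (centre above 100 mm) (height (world z) of cartridge_center above 0.1 m), for 0.1 s.
2. the cartridge is pushed down in the socket until its pins are below the ledge (horizontal distance between cartridge_center and socket_mouth below 0.006 m and z of cartridge_center in the frame of filter_head below 0.108 m and value of joint seat above 0.0105 m), for 0.1 s.
At the end, for the whole second after the job is handed in: The cartridge is at rest, locked in the socket: within 4 mm of its axis, its centre 113 mm (+-2.5 mm) above the worktop, which is where the pins have risen into the notches, its bar along the head's front-to-back line (within 0.55 rad), upright within 4 degrees, and the seat held 2.5 to 7.5 mm down (horizontal distance between cartridge_center and socket_mouth below 0.004 m and z of cartridge_center in the frame of filter_head between 0.1105 and 0.1155 m and angle between the x axis of cartridge_center and the x axis of filter_head, either way round below 0.55 rad and angle between cartridge_center's own z axis and vertical below 0.07 rad and value of joint seat between 0.0025 and 0.0075 m and linear speed of cartridge below 0.02 m/s); the robot touches nothing.
It fails at once if the cartridge is forced: it bears on the filter head with more than 60 N (contact force between cartridge and filter_head above 60 N).
It fails at once if the honey jar is moved by more than 20 mm (distance of honey_jar from where it was at the start of the episode above 0.02 m).
It fails at once if the food tub is moved by more than 20 mm (distance of dip_pot from where it was at the start of the episode above 0.02 m).
It fails at once if the tape roll is moved by more than 20 mm (distance of masking_tape from where it was at the start of the episode above 0.02 m).
It also fails if it takes over 72 s, if anything falls off the work surface, if the arm or the gripper's body presses on something with over 40 N, if the wrist force passes 120 N, or if a joint passes its speed limit or range.

## Robot

A 7-joint arm with a two-finger parallel gripper is mounted at the origin on a cart in front of the work surface, level with it; the furniture and walls round the work are solid. World frame = base frame: x ahead of the robot, y to its left, z up, the work surface at z = 0. Lengths are in m, angles in degrees, forces in N, time in s.
With the tool pointing down it reaches from about 0.35 to 0.9 m from the base axis. Payload 8.1 kg.
Tool frame: the origin (TCP) lies at the very end of the fingers, on their centre line; the grasp point (between the pads) lies 19 mm behind it; z points along the fingers, y is the line along which they close (so a half turn about z gives the same grasp; the last joint's range is limited). The gripper opens to 92 mm and grips with 3 to 60 N. Pads are 19 mm wide; open, the fingers measure 130 mm over their backs; the gripper's body (75 mm by 190 mm) begins 47 mm behind the grasp point.
Start: joints at [-75.722, 24.895, 1.432, 90.138, -0.665, 64.973, -4.303], TCP at [0.215, 0.587, 0.227] pointing down, gripper open.
Joint ranges: [-149.89, 149.89], [-25.12, 119.58], [-72.63, 75.52], [4.76, 147.25], [-75.54, 255.54], [6.69, 114.76], [-157.13, 157.13]. Speed limits (degrees/s): [127.2, 127.2, 172.46, 172.46, 180, 180, 180].

## Interface

Orientations are given as a 3x3 rotation matrix whose columns are the frame's x, y, z axes.
In Python, from cell import bot gives the robot as it stands.
- The arm moves only by the shell command python3 -m handwheel 'ROWS' [OPENING] [FORCE]. ROWS is JSON, a list of rows, each a list of 4 numbers: the shift along the tool's x, y, z in units of 25 mm (1.0 is 25 mm), then the turn about the tool's z in units of 8 degrees (1.0 is 8 degrees). A call has 1 to 12 rows; each row shifts and turns the commanded pose from where the row before left it, along the tool's axes as they then stand; what a row does not reach is not made up. A row lasts 1/10 s, in which the tool goes at most 50 mm and 8.59 degrees, less where a joint would pass 70% of its speed; a pose out of reach is approached as far as the arm can. A call is refused whole if a number of a shift passes 1 or a number of a turn 1, either way. A call with a gripper value outside its range is refused whole. OPENING is the finger opening in mm, from 0 to 91.8, set as the call begins (- or left out, the last holds). The fingers move at their own pace and stop on an object; FORCE is the grip in N (left out, the last holds). Time passes only in rows, so rows that do not move let the fingers close. It gives the time, the measured TCP pose, the force, the opening and the grip force at its end, in the units of the state.
- bot.get_state(): the state, without advancing time (a new reading comes with each control period).
- bot.get_image(name): name is "side" or "top"; returns a dict with "color" (420x560x3 uint8, red, green, blue), "depth" (420x560 float32, m along the optical axis (not along the pixel's ray), 0 where there is no reading), "intrinsics" (3x3 intrinsics, pixels), "k1" (the pictures are not rectified: a ray, as slopes to the right and down, at radius r is drawn at 1 + k1 r^2 times it, then the intrinsics apply), "origin" and "orientation" of the camera in the world. Camera axes: x right, y up, looking along -z (the intrinsics and any distortion apply to the point x, -y, -z); pixel columns grow to the right and rows downward; lengths in m; the calibration is good to about 2 mm. A picture is of the moment at which its call begins.
- bot.sign_off(): hands the job in; it is judged then, once.
The state is a dict: "time_s": time; "q": joint angles; "joint_vel": joint speeds; "effort": joint torques, N m; "eef_pos": TCP position; "tcp_rot": TCP orientation; "force": force on the tool from outside, world axes, zero at the start; "ft_torque": the same for the moment, N m; "width": finger opening in m; "finger_force": force on a finger pad.
Only numpy, scipy, OpenCV 4.12 (cv2) and the standard library are available. Lean on these libraries where they do the work, as an engineer would, in place of code of your own. Each camera call takes 0.05 s, during which the arm holds its last target. There are 200 camera calls.

## Working session

There is one attempt and no reset: what is moved stays moved. The work goes in short steps, Python scripts to look and compute and a shell command to move; the robot and the scene stay as the last step left them, time stands still between calls to the robot, and variables do not carry over. Pictures are saved under pics/ and viewed, at most 10 in all, crops included, and the job is handed in when it is done.

```bash
ls; mkdir -p pics; cat > h.py <<'E'
import numpy as np, cv2
from cell import bot
def grab(n):
    d=bot.get_image(n); return d
def save(d,f): cv2.imwrite('pics/'+f,d['color'][:,:,::-1])
def ray(d,u,v):
    K=np.array(d['intrinsics']); k1=float(np.ravel(d['k1'])[0])
    p=cv2.undistortPoints(np.array([[[u,v]]],float),K,np.array([k1,0,0,0.]))[0,0]
    R=np.array(d['orientation']); r=R@np.array([p[0],-p[1],-1.0])
    return np.array(d['origin']),r
def onz(d,u,v,z):
    o,r=ray(d,u,v); return o+r*(z-o[2])/r[2]
def bydepth(d,u,v):
    o,r=ray(d,u,v); return o+r*d['depth'][int(v),int(u)]
def cross(d1,p1,d2,p2):
    o1,r1=ray(d1,*p1);o2,r2=ray(d2,*p2)
    t=np.linalg.lstsq(np.c_[r1,-r2],o2-o1,rcond=None)[0]
    a=o1+r1*t[0];b=o2+r2*t[1]; return (a+b)/2,np.linalg.norm(a-b)
E
python3 - <<'E'
from h import *
np.set_printoptions(precision=4,suppress=True)
for n in('side','top'):
    d=grab(n); save(d,n+'0.png'); print(n,d['origin'],d['orientation'],d['intrinsics'],d['k1'])
s=bot.get_state(); print(s)
E
```

```text
pics
side [ 0.1848 -0.4253  1.0158] [[ 0.7201  0.6104 -0.3299]
 [-0.6937  0.6258 -0.3564]
 [-0.0111  0.4855  0.8741]] [[515.4945   0.     278.3389]
 [  0.     515.4945 215.3483]
 [  0.       0.       1.    ]] -0.13205023316938563
top [ 0.4399 -0.0624  0.9328] [[ 0.0136  0.9913 -0.1312]
 [-0.9996  0.0104 -0.0251]
 [-0.0236  0.1315  0.991 ]] [[398.6509   0.     276.2022]
 [  0.     398.6509 209.0623]
 [  0.       0.       1.    ]] 0.03061931550688848
{'time_s': 0.1, 'q': array([-75.7201,  24.932 ,   1.432 ,  90.1826,  -0.6641,  64.9693,
        -4.3017]), 'joint_vel': array([-0.0206, -0.116 ,  0.0403, -0.0815,  0.0515, -0.0403,  0.0984]), 'effort': array([  0.0034, -66.912 ,   0.9883, -31.5143,  -0.0604,   0.0374,
         0.    ]), 'eef_pos': array([0.2153, 0.5863, 0.226 ]), 'tcp_rot': array([[-0.9387,  0.3447, -0.0003],
       [ 0.3447,  0.9387, -0.0013],
       [-0.0001, -0.0013, -1.    ]]), 'force': array([-0.4809,  0.86  , -0.0267]), 'ft_torque': array([-0.0103, -0.0242, -0.0288]), 'finger_force': 0.0, 'width': 0.09174811658692211}
```

View pics/side0.png

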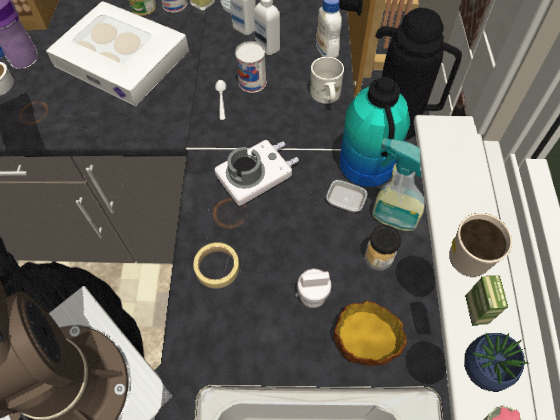

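View pics/top0.png

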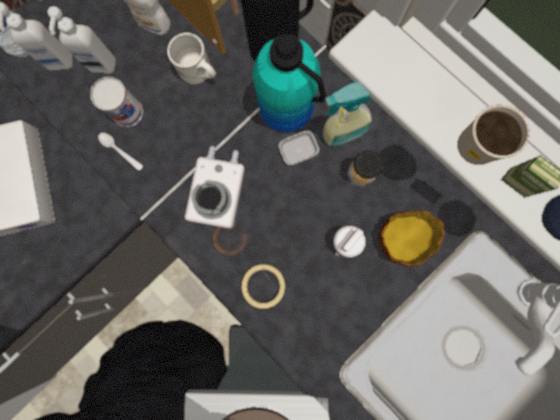

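Both views show the cartridge (side ~(314,287), top ~(349,241)) and the head with its grey collar (side ~(245,165), top ~(211,199)). The honey jar is at top (363,168), the tub at (299,148) and the tape at (263,286). Next I'll enlarge the head and cartridge.

```bash
python3 - <<'E'
from h import *
t=cv2.imread('pics/top0.png');s=cv2.imread('pics/side0.png')
def c(im,x,y,w=33,h=25): return cv2.resize(im[y-h:y+h,x-w:x+w],(400,300),interpolation=cv2.INTER_CUBIC)
m=np.vstack([np.hstack([c(t,212,195),c(t,349,241)]),np.hstack([c(s,246,170),c(s,314,287)])])
cv2.imwrite('pics/m.png',m)
E
```

```text
(no output)
```

View pics/m.png

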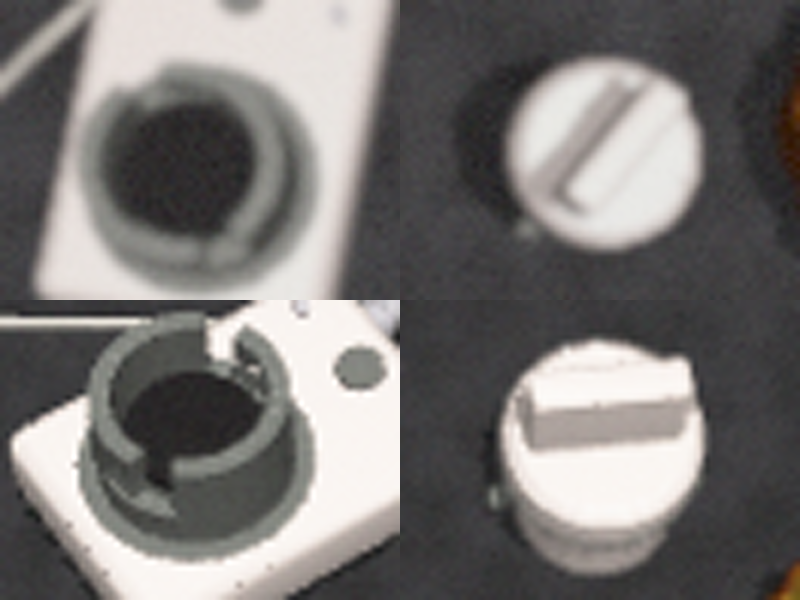

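The crops show the collar's slots: far slot at side ≈(249.6,150), near slot at ≈(239,171), upper slot in the top view at ≈(202.7,185). The grip bar and its top face are clear in both views. Next I'll measure with depth clouds from both views plus rays.

```bash
cat >> h.py <<'E'
def cloud(d,x0,y0,x1,y1):
    P=[];
    K=np.array(d['intrinsics']);k1=float(np.ravel(d['k1'])[0])
    g=np.mgrid[x0:x1,y0:y1].reshape(2,-1).T
    p=cv2.undistortPoints(g[:,None].astype(float),K,np.array([k1,0,0,0.]))[:,0]
    z=d['depth'][g[:,1],g[:,0]]
    W=np.array(d['origin'])+(np.c_[p[:,0],-p[:,1],-np.ones(len(p))]*z[:,None])@np.array(d['orientation']).T
    return W[z>0],g[z>0]
E
python3 - <<'E'
from h import *
np.set_printoptions(precision=4,suppress=True)
S=grab('side');T=grab('top')
def rect(W):
    r=cv2.minAreaRect((W[:,:2]*1000).astype(np.float32)); return r
for n,d,hb,cb in(('side',S,(205,125,305,215),(281,262,347,312)),('top',T,(175,140,250,235),(316,216,382,266))):
    W,g=cloud(d,*cb)
    b=W[W[:,2]>0.106]; print(n,'bar',len(b),np.median(b[:,2]),rect(b))
    cap=W[(W[:,2]>0.066)&(W[:,2]<.078)]; print(' cap',np.median(cap[:,2]),cv2.minEnclosingCircle((cap[:,:2]*1000).astype(np.float32)))
    H,g=cloud(d,*hb)
    k=H[(H[:,2]>.034)&(H[:,2]<.046)]; print(' deck',len(k),np.median(k[:,2]),rect(k))
    m=(H[:,2]>.081)&(H[:,2]<.09); r=H[m]; (c,R)=cv2.minEnclosingCircle((r[:,:2]*1000).astype(np.float32)); print(' rim',len(r),np.median(r[:,2]),c,R)
    a=np.degrees(np.arctan2(*((r[:,:2]*1000-c).T[::-1]))); h=np.histogram(a,36,(-180,180))[0]; print(h)
side={k:onz(S,213+x/6.06,145+y/6.06,.085)[:2]*1000 for k,(x,y) in dict(f1=(207,25),f2=(240,35),n1=(140,153),n2=(178,163)).items()}
top={k:onz(T,179+x/6.06,170+y/6.06,.085)[:2]*1000 for k,(x,y) in dict(a1=(125,92),a2=(162,78)).items()}
print(side,top)
E
```

```text
side bar 200 0.1106304466056065 ((485.94384765625, -199.39828491210938), (15.239255905151367, 51.86358642578125), 51.89291763305664)
 cap 0.07091278825399927 ((485.36065673828125, -199.01173400878906), 33.18129348754883)
 deck 1600 0.039376169482307044 ((596.17724609375, 103.44829559326172), (111.09955596923828, 149.94039916992188), 79.6934585571289)
 rim 296 0.08458020511242031 (576.88623046875, 107.98500061035156) 38.88277816772461
[ 5 11  0  1  7 10 12 11 10 13  9 11  7  9 10  7 10  8 11  4  0  4 13 10
  8 10 10 10  7 12  7  6  8  7 11  7]
top bar 173 0.11129437642941564 ((486.1510925292969, -199.3900146484375), (13.935103416442871, 51.66942596435547), 51.811214447021484)
 cap 0.07101889521256721 ((486.15045166015625, -199.39141845703125), 32.648433685302734)
 deck 2003 0.039054868222645034 ((597.4653930664062, 102.34722900390625), (108.54232788085938, 150.92367553710938), 80.67401123046875)
 rim 309 0.08424378120129661 (577.3604736328125, 106.16230773925781) 37.30942153930664
[10  5  0  2 11  9 11 10 10 11 10  9 10  8 10  7 11  9 11  4  0  2 10 11
 11  9 10 12 10  9 10  8 10 10  9 10]
{'f1': array([603.5071, 124.6165]), 'f2': array([609.1153, 112.7197]), 'n1': array([548.1083,  99.3558]), 'n2': array([554.9881,  86.5456])} {'a1': array([602.6859, 126.0815]), 'a2': array([607.9133, 112.9823])}
```

```bash
cat >> h.py <<'E'
def go(x,y,z,yaw=None):
    "offset to target in handwheel units (tool axes as they stand), yaw = world angle of tool y"
    s=bot.get_state(); R=np.array(s['tcp_rot']); p=np.array(s['eef_pos'])
    u=R.T@(np.array([x,y,z])-p)/.025; a=np.degrees(np.arctan2(R[1,1],R[0,1]))
    print('t',round(s['time_s'],2),'p',p.round(4),'yaw',a.round(2),'F',s['force'].round(2),'w',round(s['width'],4),'q7',s['q'][6].round(1),'tilt',R[2].round(4))
    print('units',u.round(2),'turn',None if yaw is None else round(-(yaw-a)/8,3))
E
python3 -m handwheel '[[0,0,0,0.75],[0,0,0,0.75],[0,0,0,0.75],[-1,-0.64,0,0],[-1,-0.64,0,0],[-1,-0.64,0,0],[-1,-0.64,0,0],[-1,-0.64,0,0],[-1,-0.64,0,0],[-1,-0.64,0,0],[-1,-0.64,0,0],[-1,-0.64,0,0]]' 50 30
python3 -m handwheel '[[-1,-0.64,0,0],[-1,-0.64,0,0],[-1,-0.64,0,0],[-1,-0.64,0,0],[-1,-0.64,0,0],[-1,-0.64,0,0],[-1,-0.64,0,0],[-1,-0.64,0,0],[-1,-0.64,0,0],[-1,-0.64,0,0],[-1,-0.64,0,0],[-1,-0.64,0,0]]'
python3 - <<'E'
from h import *
go(.486,-.1994,.150,51.85)
d=grab('top')
for n,u,v in(('jar',363,160),('tub',299,148),('bottle',290,85),('spray',347,95)): print(n,bydepth(d,u,v).round(3))
E
```

```text
time_s: 1.4
eef_pos: [0.3036, 0.3332, 0.2267]
tcp_rot: [[-0.786, 0.618, -0.0], [0.618, 0.786, 0.0], [0.0, 0.0, -1.0]]
force: [0.3, -0.3, 0.5]
width: 0.0498
finger_force: 0.0
time_s: 2.6
eef_pos: [0.4207, -0.003, 0.2268]
tcp_rot: [[-0.786, 0.618, 0.0], [0.618, 0.786, 0.0], [-0.0, 0.0, -1.0]]
force: [-0.1, 0.4, -0.5]
width: 0.0502
finger_force: 0.0
t 2.6 p [ 0.4207 -0.003   0.2268] yaw 51.85 F [-0.11  0.41 -0.5 ] w 0.0502 q7 49.2 tilt [-0.e+00  4.e-04 -1.e+00]
units [-6.91 -4.57  3.07] turn -0.0
jar [ 0.659 -0.226  0.094]
tub [ 0.712 -0.091  0.002]
bottle [ 0.769 -0.067  0.22 ]
spray [ 0.737 -0.169  0.248]
```

```bash
python3 -m handwheel '[[-1,-0.66,0.4,0],[-1,-0.66,0.4,0],[-1,-0.66,0.4,0],[-1,-0.66,0.4,0],[-1,-0.66,0.4,0],[-1,-0.66,0.4,0],[-0.9,-0.61,0.5,0],[0,0,0,0],[0,0,0,0]]'
python3 - <<'E'
from h import *
go(.486,-.1994,.0765,51.85)
d=grab('side');save(d,'app.png')
im=cv2.imread('pics/app.png')[200:350,220:420]; cv2.imwrite('pics/app2.png',cv2.resize(im,None,fx=4,fy=4,interpolation=cv2.INTER_CUBIC))
E
```

```text
time_s: 3.55
eef_pos: [0.4852, -0.1984, 0.1538]
tcp_rot: [[-0.785, 0.619, -0.001], [0.619, 0.785, 0.0], [0.001, -0.001, -1.0]]
force: [0.6, 0.3, -0.7]
width: 0.0502
finger_force: 0.0
t 3.55 p [ 0.4852 -0.1984  0.1538] yaw 51.76 F [ 0.6   0.33 -0.72] w 0.0502 q7 84.9 tilt [ 1.1e-03 -7.0e-04 -1.0e+00]
units [-0.05 -0.01  3.09] turn -0.012
```

View pics/app2.png

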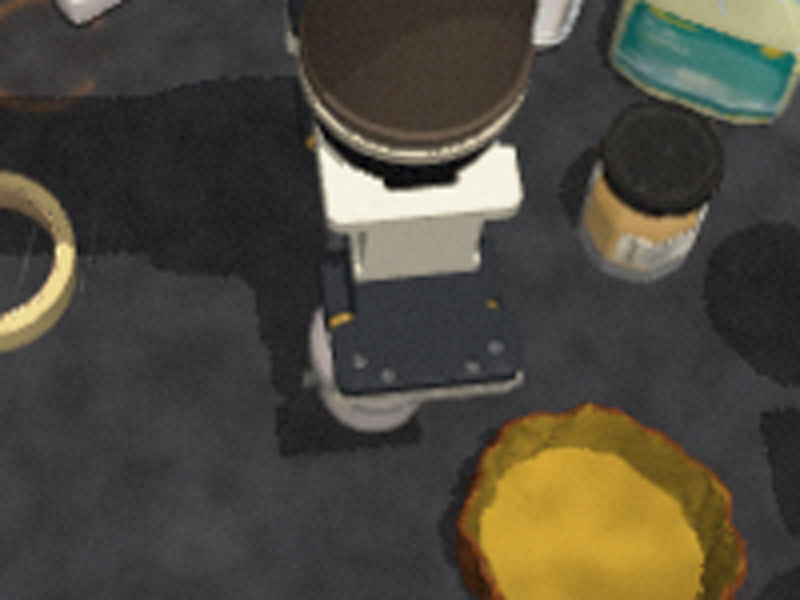

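The gripper is over the cartridge (crop ≈(370,400)), clear of the jar and bowl. Next: descend and grip.

```bash
python3 -m handwheel '[[-0.05,0,0.8,0],[0,0,0.8,0],[0,0,0.8,0],[0,0,0.6,0],[0,0,0.05,0]]'
python3 -m handwheel '[[0,0,0,0],[0,0,0,0],[0,0,0,0],[0,0,0,0],[0,0,0,0],[0,0,0,0]]' 0 40
python3 -m handwheel '[[0,0,-0.4,0],[0,0,-1,0],[0,0,-1,0],[0,0,-1,0],[0,0,-1,0],[0,0,-0.8,0],[0,0,0,0]]'
python3 - <<'E'
from h import *
go(.5775,.1063,.2,115.1)
E
```

```text
time_s: 4.1
eef_pos: [0.4858, -0.1971, 0.077]
tcp_rot: [[-0.787, 0.616, -0.002], [0.616, 0.787, 0.001], [0.003, -0.0, -1.0]]
force: [-0.3, 0.5, 0.4]
width: 0.0503
finger_force: 0.0
time_s: 4.7
eef_pos: [0.4868, -0.199, 0.0783]
tcp_rot: [[-0.786, 0.618, 0.001], [0.618, 0.786, 0.0], [-0.0, 0.0, -1.0]]
force: [-0.3, 0.9, 3.5]
width: 0.0138
finger_force: 40.0
time_s: 5.4
eef_pos: [0.4877, -0.1998, 0.2107]
tcp_rot: [[-0.786, 0.618, 0.004], [0.618, 0.786, -0.001], [-0.004, 0.002, -1.0]]
force: [0.7, -0.4, -2.7]
width: 0.0143
finger_force: 40.0
t 5.4 p [ 0.4877 -0.1998  0.2107] yaw 51.82 F [ 0.68 -0.37 -2.74] w 0.0143 q7 82.2 tilt [-0.0039  0.002  -1.    ]
units [ 4.75 11.84  0.43] turn -7.91
```

```bash
python3 -m handwheel '[[0.2,0.5,0,0],[0.4,1,0,0],[0.4,1,0,0],[0.4,1,0,0],[0.4,1,0,0],[0.4,1,0,0],[0.4,1,0,0],[0.4,1,0,0],[0.4,1,0,0],[0.4,1,0,0],[0.4,1,0,0],[0.4,1,0,0]]'
python3 -m handwheel '[[0.1,0.34,0,-0.5],[0,0,0,-1],[0,0,0,-1],[0,0,0,-1],[0,0,0,-1],[0,0,0,-1],[0,0,0,-1],[0,0,0,-1],[0,0,0,-0.41],[0,0,0,0],[0,0,0,0]]'
python3 - <<'E'
from h import *
go(.5775,.1063,.2,115.1)
S=grab('side');T=grab('top');save(S,'s3.png');save(T,'t3.png')
a=cv2.resize(S['color'][110:200,180:300],(800,600),interpolation=cv2.INTER_CUBIC)
cv2.imwrite('pics/s3c.png',a[:,:,::-1])
E
```

```text
time_s: 6.6
eef_pos: [0.5727, 0.1003, 0.2062]
tcp_rot: [[-0.787, 0.617, -0.003], [0.617, 0.787, -0.0], [0.002, -0.002, -1.0]]
force: [-0.2, 0.5, -2.7]
width: 0.0136
finger_force: 40.0
time_s: 7.7
eef_pos: [0.5763, 0.1069, 0.2068]
tcp_rot: [[-0.906, -0.423, -0.002], [-0.423, 0.906, -0.0], [0.002, 0.001, -1.0]]
force: [0.6, 0.6, -2.8]
width: 0.0142
finger_force: 40.0
t 7.7 p [0.5763 0.1069 0.2068] yaw 115.03 F [ 0.61  0.55 -2.8 ] w 0.0142 q7 106.2 tilt [ 2.e-03  7.e-04 -1.e+00]
units [-0.03 -0.04  0.27] turn -0.009
```

View pics/s3c.png

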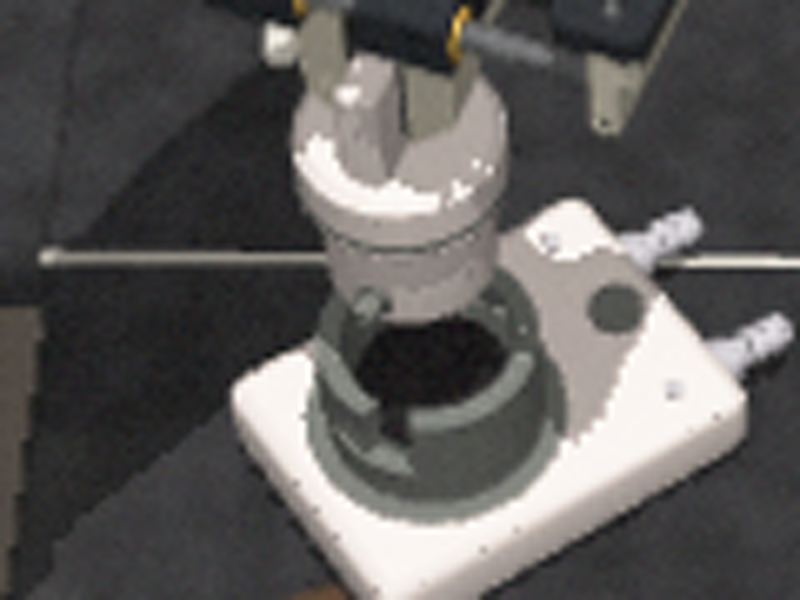

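The cartridge hangs over the collar. One pin shows at crop (372,303), full-image ≈(235.8,155.4), and the near entry slot is just below it at (395,410), full-image ≈(239.3,171.5). Next I'll check the pin's position against the slot in the same view.

```bash
python3 - <<'E'
from h import *
from scipy.optimize import least_squares
S=grab('side')
zb=.2068-.0783
print('pin',onz(S,180+372/6.667,110+303/6.667,zb+.0165).round(4),'expected',(np.array([.5763,.1069])-.0365*np.array([np.cos(np.radians(25.03)),np.sin(np.radians(25.03))])).round(4))
W,g=cloud(S,205,110,305,215)
# cap side/barrel fits: circle of known radius per height band
def fit(P,R): return least_squares(lambda c:np.hypot(P[:,0]-c[0],P[:,1]-c[1])-R,[.577,.106],loss='soft_l1',f_scale=.001).x.round(4)
near=np.hypot(W[:,0]-.577,W[:,1]-.106)<.045
for lo,hi,R in((zb+.048,zb+.068,.033),(zb+.024,zb+.04,.0275),(.05,.08,.037)):
    P=W[near&(W[:,2]>lo)&(W[:,2]<hi)]
    P=P[np.hypot(P[:,0]-.577,P[:,1]-.106)>R-.004] ; print(R,len(P),fit(P,R))
r=W[near&(W[:,2]>.081)&(W[:,2]<.09)]; print('rim',len(r),fit(r,.033))
E
```

```text
pin [0.5488 0.0937 0.145 ] expected [0.5432 0.0915]
0.033 197 [0.5765 0.1073]
0.0275 98 [0.5761 0.1071]
0.037 221 [0.578  0.1077]
rim 217 [0.5774 0.1068]
```

```bash
python3 -m handwheel '[[-0.05,-0.02,0.3,0],[0,0,0.5,0],[0,0,0.5,0],[0,0,0.3,0],[0,0,0,0],[0,0,0,0]]'
python3 -m handwheel '[[0,0,0.12,0],[0,0,0.12,0],[0,0,0.12,0],[0,0,0,0]]'
python3 - <<'E'
from h import *
go(.5777,.1070,.1503,115.1); print(bot.get_state()['ft_torque'].round(2))
E
```

```text
time_s: 8.45
eef_pos: [0.5784, 0.1063, 0.1678]
tcp_rot: [[-0.906, -0.424, -0.0], [-0.424, 0.906, -0.0], [0.0, 0.0, -1.0]]
force: [0.2, 0.5, -1.9]
width: 0.0139
finger_force: 40.0
time_s: 8.85
eef_pos: [0.5782, 0.1064, 0.1586]
tcp_rot: [[-0.905, -0.424, -0.001], [-0.424, 0.905, -0.0], [0.0, 0.0, -1.0]]
force: [-0.3, -0.2, -2.7]
width: 0.0135
finger_force: 40.0
t 8.85 p [0.5782 0.1064 0.1586] yaw 115.12 F [-0.34 -0.15 -2.72] w 0.0135 q7 107.2 tilt [ 5.e-04  1.e-04 -1.e+00]
units [0.01 0.03 0.33] turn 0.002
[ 0.04  0.01 -0.  ]
```

```bash
python3 -m handwheel '[[0,0,0.1,0],[0,0,0.1,0],[0,0,0.1,0],[0,0,0,0]]'
python3 -m handwheel '[[0,0,0.06,0],[0,0,0.06,0],[0,0,0,0]]'
python3 - <<'E'
from h import *
go(.5777,.1070,.1503,115.1); print(bot.get_state()['ft_torque'].round(2))
E
```

```text
time_s: 9.25
eef_pos: [0.5783, 0.1064, 0.1511]
tcp_rot: [[-0.905, -0.425, -0.0], [-0.425, 0.905, -0.0], [0.0, 0.0, -1.0]]
force: [-0.6, 0.3, -3.1]
width: 0.0136
finger_force: 40.0
time_s: 9.55
eef_pos: [0.5784, 0.1064, 0.1483]
tcp_rot: [[-0.905, -0.425, -0.0], [-0.425, 0.905, 0.0], [0.0, 0.0, -1.0]]
force: [-0.2, 0.3, -4.0]
width: 0.0142
finger_force: 40.0
t 9.55 p [0.5784 0.1064 0.1483] yaw 115.12 F [-0.2   0.31 -3.99] w 0.0142 q7 107.4 tilt [ 1.e-04  1.e-04 -1.e+00]
units [ 0.02  0.03 -0.08] turn 0.002
[ 0.11  0.03 -0.01]
```

The pins are past the rim with no resistance, so they are in the slots. Next I'll push onto the spring.

```bash
python3 -m handwheel '[[0,0,0.08,0],[0,0,0.08,0],[0,0,0.08,0],[0,0,0,0]]'
python3 -m handwheel '[[0,0,0.08,0],[0,0,0.08,0],[0,0,0.08,0],[0,0,0,0]]'
python3 - <<'E'
from h import *
go(.5777,.1070,.1273,115.1); print(bot.get_state()['ft_torque'].round(2))
E
```

```text
time_s: 9.95
eef_pos: [0.5783, 0.1064, 0.1422]
tcp_rot: [[-0.905, -0.424, -0.0], [-0.424, 0.905, 0.0], [0.0, 0.0, -1.0]]
force: [-0.7, -0.2, -3.6]
width: 0.0137
finger_force: 40.0
time_s: 10.35
eef_pos: [0.5787, 0.1064, 0.1367]
tcp_rot: [[-0.905, -0.424, 0.001], [-0.424, 0.905, 0.0], [-0.001, -0.0, -1.0]]
force: [-1.6, 0.1, 4.6]
width: 0.0137
finger_force: 40.0
t 10.35 p [0.5787 0.1064 0.1367] yaw 115.12 F [-1.58  0.09  4.58] w 0.0137 q7 107.7 tilt [-6.e-04 -1.e-04 -1.e+00]
units [0.03 0.04 0.38] turn 0.002
[ 0.06  0.39 -0.02]
```

```bash
python3 -m handwheel '[[0,0,0.08,0],[0,0,0.08,0],[0,0,0.08,0],[0,0,0.08,0],[0,0,0,0],[0,0,0,0]]'
python3 - <<'E'
from h import *
go(.5777,.1070,.1273,115.1); print(bot.get_state()['ft_torque'].round(2))
E
```

```text
time_s: 10.95
eef_pos: [0.5787, 0.1064, 0.1292]
tcp_rot: [[-0.905, -0.424, 0.001], [-0.424, 0.905, 0.0], [-0.001, 0.0, -1.0]]
force: [-2.5, 0.3, 8.1]
width: 0.0137
finger_force: 40.0
t 10.95 p [0.5787 0.1064 0.1292] yaw 115.11 F [-2.55  0.3   8.13] w 0.0137 q7 107.8 tilt [-8.e-04  0.e+00 -1.e+00]
units [0.03 0.04 0.08] turn 0.002
[-0.01  0.75 -0.02]
```

```bash
python3 -m handwheel '[[0.02,0.02,0.06,0],[0,0,0.05,0],[0,0,0,0],[0,0,0,0]]'
python3 - <<'E'
from h import *
go(.5777,.1070,.1273,115.1); print(bot.get_state()['ft_torque'].round(2))
E
```

```text
time_s: 11.35
eef_pos: [0.5786, 0.1064, 0.1268]
tcp_rot: [[-0.906, -0.424, 0.002], [-0.424, 0.906, 0.0], [-0.002, -0.001, -1.0]]
force: [-1.1, -0.8, 9.5]
width: 0.0135
finger_force: 40.0
t 11.35 p [0.5786 0.1064 0.1268] yaw 115.1 F [-1.07 -0.82  9.46] w 0.0135 q7 107.9 tilt [-1.8e-03 -5.0e-04 -1.0e+00]
units [ 0.02  0.04 -0.02] turn 0.0
[-0.19  0.57  0.02]
```

Seat ≈13.5 mm down, and the force matches the spring. Next I'll twist clockwise.

```bash
python3 -m handwheel '[[0,0,0,0.3],[0,0,0,0.3],[0,0,0,0.3],[0,0,0,0.3],[0,0,0,0]]'
python3 - <<'E'
from h import *
go(.5777,.1070,.1273,82.1); print(bot.get_state()['ft_torque'].round(2))
E
```

```text
time_s: 11.85
eef_pos: [0.5789, 0.1066, 0.1269]
tcp_rot: [[-0.964, -0.266, 0.003], [-0.266, 0.964, 0.0], [-0.003, -0.0, -1.0]]
force: [-1.1, -0.8, 9.5]
width: 0.0139
finger_force: 40.0
t 11.85 p [0.5789 0.1066 0.1269] yaw 105.44 F [-1.14 -0.75  9.54] w 0.0139 q7 99.7 tilt [-2.6e-03 -3.0e-04 -1.0e+00]
units [ 0.04  0.03 -0.02] turn 2.917
[-0.06  0.34  0.02]
```

```bash
python3 -m handwheel '[[0,0,0,0.35],[0,0,0,0.35],[0,0,0,0.35],[0,0,0,0.35],[0,0,0,0.35],[0,0,0,0.35],[0,0,0,0]]'
python3 - <<'E'
from h import *
go(.5777,.1070,.1273,82.1); print(bot.get_state()['ft_torque'].round(2))
E
```

```text
time_s: 12.55
eef_pos: [0.5792, 0.1067, 0.127]
tcp_rot: [[-1.0, 0.024, 0.003], [0.024, 1.0, 0.001], [-0.003, 0.001, -1.0]]
force: [-0.7, -0.1, 9.6]
width: 0.0137
finger_force: 40.0
t 12.55 p [0.5792 0.1067 0.127 ] yaw 88.62 F [-0.71 -0.1   9.61] w 0.0137 q7 85.5 tilt [-3.e-03  6.e-04 -1.e+00]
units [ 0.06  0.01 -0.01] turn 0.816
[-0.04  0.15  0.03]
```

```bash
python3 -m handwheel '[[0,0,0,0.2],[0,0,0,0.2],[0,0,0,0.2],[0,0,0,0.15],[0,0,0,0]]'
python3 - <<'E'
from h import *
go(.5777,.1070,.1273,82.1); print(bot.get_state()['ft_torque'].round(2))
E
```

```text
time_s: 13.05
eef_pos: [0.5792, 0.1067, 0.127]
tcp_rot: [[-0.992, 0.127, 0.003], [0.127, 0.992, 0.001], [-0.003, 0.001, -1.0]]
force: [-0.6, -0.1, 10.0]
width: 0.0137
finger_force: 40.0
t 13.05 p [0.5792 0.1067 0.127 ] yaw 82.68 F [-0.56 -0.12  9.99] w 0.0137 q7 80.5 tilt [-0.0031  0.001  -1.    ]
units [ 0.06  0.   -0.01] turn 0.073
[-0.06  0.24  0.09]
```

```bash
for i in 1 ; do python3 -m handwheel '[[0,0,0,0.12],[0,0,0,0.12],[0,0,0,0]]'; done
python3 - <<'E'
from h import *
go(.5777,.1070,.1273,82.1); print(bot.get_state()['ft_torque'].round(2))
E
```

```text
time_s: 13.35
eef_pos: [0.5793, 0.1069, 0.127]
tcp_rot: [[-0.987, 0.16, 0.003], [0.16, 0.987, 0.001], [-0.003, 0.001, -1.0]]
force: [-0.4, 1.4, 9.2]
width: 0.0139
finger_force: 40.0
t 13.35 p [0.5793 0.1069 0.127 ] yaw 80.79 F [-0.43  1.35  9.22] w 0.0139 q7 78.9 tilt [-0.0031  0.0012 -1.    ]
units [ 0.06 -0.   -0.01] turn -0.163
[-0.01  0.15  0.2 ]
```

```bash
python3 -m handwheel '[[0,0,0,0.1],[0,0,0,0.1],[0,0,0,0]]'
python3 - <<'E'
from h import *
go(.5777,.1070,.1273,82.1); print(bot.get_state()['ft_torque'].round(2))
E
```

```text
time_s: 13.65
eef_pos: [0.5794, 0.1073, 0.127]
tcp_rot: [[-0.982, 0.187, 0.004], [0.187, 0.982, 0.001], [-0.003, 0.002, -1.0]]
force: [-0.2, 1.0, 9.2]
width: 0.0139
finger_force: 40.1
t 13.65 p [0.5794 0.1073 0.127 ] yaw 79.24 F [-0.17  0.98  9.23] w 0.0139 q7 77.6 tilt [-0.0032  0.0017 -1.    ]
units [ 0.06 -0.02 -0.01] turn -0.357
[ 0.17 -0.01  0.37]
```

The torque is rising steadily, so the stop is reached. Next I'll ease off slightly and let the spring lift.

```bash
python3 -m handwheel '[[0,0,0,-0.1],[0,0,-0.06,0],[0,0,-0.06,0],[0,0,-0.06,0],[0,0,0,0]]'
python3 - <<'E'
from h import *
go(.5777,.1070,.1353,82.1); print(bot.get_state()['ft_torque'].round(2))
E
python3 -m handwheel '[[0,0,-0.06,0],[0,0,-0.06,0],[0,0,0,0]]'
python3 - <<'E'
from h import *
go(.5777,.1070,.1353,82.1); print(bot.get_state()['ft_torque'].round(2))
E
```

```text
time_s: 14.15
eef_pos: [0.5794, 0.1073, 0.1314]
tcp_rot: [[-0.985, 0.173, 0.003], [0.173, 0.985, 0.001], [-0.003, 0.002, -1.0]]
force: [1.5, 0.2, 8.2]
width: 0.0139
finger_force: 40.0
t 14.15 p [0.5794 0.1073 0.1314] yaw 80.03 F [1.49 0.16 8.22] w 0.0139 q7 78.1 tilt [-0.0031  0.0017 -1.    ]
units [ 0.06 -0.02 -0.16] turn -0.259
[ 0.32 -0.1   0.07]
time_s: 14.45
eef_pos: [0.5791, 0.1073, 0.1341]
tcp_rot: [[-0.985, 0.173, 0.003], [0.173, 0.985, 0.001], [-0.003, 0.001, -1.0]]
force: [3.2, 2.4, 6.7]
width: 0.0137
finger_force: 40.0
t 14.45 p [0.5791 0.1073 0.1341] yaw 80.02 F [3.25 2.38 6.74] w 0.0137 q7 78.0 tilt [-0.0027  0.0015 -1.    ]
units [ 0.05 -0.02 -0.05] turn -0.26
[ 0.59 -0.83  0.1 ]
```

```bash
python3 -m handwheel '[[0,0,-0.04,0],[0,0,-0.03,0],[0,0,0,0],[0,0,0,0]]'
python3 - <<'E'
from h import *
go(.5777,.1070,.1353,82.1); print(bot.get_state()['ft_torque'].round(2))
E
```

```text
time_s: 14.85
eef_pos: [0.5791, 0.1072, 0.1353]
tcp_rot: [[-0.985, 0.173, 0.003], [0.173, 0.985, 0.001], [-0.002, 0.001, -1.0]]
force: [5.2, 2.9, 1.5]
width: 0.0138
finger_force: 40.0
t 14.85 p [0.5791 0.1072 0.1353] yaw 80.02 F [5.2  2.94 1.49] w 0.0138 q7 77.9 tilt [-0.0024  0.0011 -1.    ]
units [ 0.05 -0.02 -0.  ] turn -0.26
[ 0.81 -1.45  0.12]
```

The pins have met the notch tops and the force has dropped off. Next: release gently.

```bash
python3 -m handwheel '[[0,0,0,0],[0,0,0,0],[0,0,0,0]]' 0 4
python3 -m handwheel '[[0,0,0,0],[0,0,0,0],[0,0,0,0],[0,0,0,0],[0,0,0,0]]' 45 4
python3 -m handwheel '[[0,0,-0.5,0],[0,0,-1,0],[0,0,-1,0],[0,0,-1,0],[0,0,-1,0],[0,0,-1,0],[0,0,-1,0],[0,0,0,0]]'
python3 - <<'E'
from h import *
S=grab('side')
a=cv2.resize(S['color'][110:200,180:300],(800,600),interpolation=cv2.INTER_CUBIC); cv2.imwrite('pics/end.png',a[:,:,::-1])
W,g=cloud(S,205,110,305,215)
W=W[np.hypot(W[:,0]-.577,W[:,1]-.106)<.05]
b=W[(W[:,2]>.155)&(W[:,2]<.18)]; print('bar',len(b),np.median(b[:,2]),b[:,2].max(),cv2.minAreaRect((b[:,:2]*1000).astype(np.float32)))
c=W[(W[:,2]>.12)&(W[:,2]<.14)]; print('cap',np.median(c[:,2]))
E
```

```text
time_s: 15.15
eef_pos: [0.5782, 0.1068, 0.135]
tcp_rot: [[-0.985, 0.174, 0.001], [0.174, 0.985, 0.0], [-0.001, 0.0, -1.0]]
force: [4.8, 1.9, 1.4]
width: 0.0142
finger_force: 4.0
time_s: 15.65
eef_pos: [0.5775, 0.1064, 0.1348]
tcp_rot: [[-0.985, 0.174, -0.001], [0.174, 0.985, -0.0], [0.001, -0.0, -1.0]]
force: [-0.2, 0.3, -0.1]
width: 0.0444
finger_force: 0.0
time_s: 16.45
eef_pos: [0.5794, 0.1065, 0.302]
tcp_rot: [[-0.985, 0.174, 0.006], [0.174, 0.985, 0.002], [-0.006, 0.003, -1.0]]
force: [0.2, -0.6, -0.5]
width: 0.0451
finger_force: 0.0
bar 219 0.16663947796241863 0.17173462654917082 ((578.8209228515625, 107.20711517333984), (17.44451141357422, 52.85145568847656), 80.08839416503906)
cap 0.1279917813525009
```

View pics/end.png

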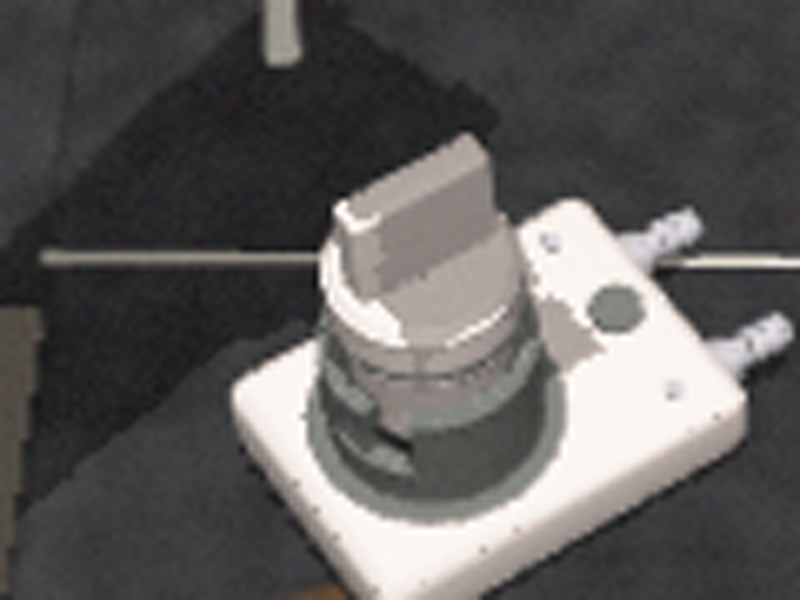

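The cartridge stands upright in the collar (crop ≈(420,250)) with its bar along the head. The cap top reads 128 mm with the camera's -1 mm bias, so its centre is about 113 mm up, which is the locked height. The gripper is clear.

```bash
python3 -c "
from cell import bot; print(bot.sign_off())"
```

```text
the job is handed in; nothing more can be done
None
```

I fitted and locked the cartridge in the socket, upright and let go, and handed the job in at about 16.5 s; the hand-in returned no verdict, and I kept clear of the jar, tub and tape but did not re-measure them.

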